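# Demould a plaster cast and hold the loupe over it in focus

### The job

Lift the plaster cast out of the open mould and set it down gently, relief side up, in the middle of the round raised pad of the viewing stand. Then pick the loupe up off its rest and hold it level in the air with its lens centred over the cast, at the height shown by the pointer on the stand's post; finish while still holding it there, steady. Do not shift the pointer, and leave the other things on the table where they are.

Things in the scene. Friction and masses are not known exactly. Their poses are not given: they have to be found in the camera images.
- mould: grey open casting mould, fixed, 116 (its x) x 110 (its y) x 26 high; origin at the centre of its underside on the table, z up. Its floor is 10 thick; two blocks with concave faces stand 16 above the floor on its +x and -x sides and leave a cavity 57 across. A finger channel 42 wide, open at both ends and at floor level, runs along its y through the cavity, so that the cast can be gripped across the mould's y. (sizes in mm)
- cast: off-white plaster cast, a round block 52 across and 30 high (weighs about 60 to 120 g) with a berry cluster in relief (4 high) on its top face; origin at the centre of its underside, z up. It starts in the mould cavity, standing on the mould's floor (2.5 clearance all round), its top 14 above the mould's blocks. (sizes in mm)
- stand: wooden viewing stand, fixed: a round foot 110 across and 12 high with a round raised pad in the middle (64 across, its top 18 above the table), and a foot strip 30 wide that runs along the stand's +x to a steel post (10 across, 186 high) 120 from the centre. Origin at the centre of its underside, z up. A brass collar (22 across, 16 high) with a flat pointer sits on the post by friction (about 5 N). (sizes in mm)
- pad (a point): centre of the top face of the stand's raised pad; z up, axes parallel to the stand's (sizes in mm)
- focus_mark (a point): tip of the brass pointer (a flat strip 7 wide, 4 thick), at mid thickness, 85 from the pad's centre along the stand's +x and about 100 to 140 above the table; its height is the focal height, where the lens centre must be held (sizes in mm)
- rest: dark wooden loupe rest, fixed, base 165 x 50 x 6; two supports, tops 30 above the table, carry the loupe: one under the lens (36 x 36, centred at x = +75), one under the handle's tail (18 long, centred at x = -36, with lips 8 high on both sides of the handle). Origin on the table below the middle of the loupe's handle; z up; between the supports the handle is free, with 24 of room beneath it. (sizes in mm)
- loupe: hand loupe: steel-rimmed round lens 56 across and 12 thick, with a straight black handle 14 wide and 12 high in the plane of the lens, running along its -x from 27 to 121 from the lens centre (weighs about 60 to 120 g). Origin at the lens centre, at mid thickness; z is the lens axis, up at the start. It lies on the rest with the lens away from the robot, its middle plane 36 above the table; lift it straight up. (sizes in mm)
- handle_mid (a point): the place to grip the loupe's handle: 75 from the lens centre along the loupe's -x, mid thickness (sizes in mm)
- eraser: bystander: white block eraser, 42x22x14, lying flat between the task's things; loose
- tape_roll: bystander: paper tape roll standing on its flat side, 48 across, 24 high, between the task's things; loose
- brush: bystander: slim wooden paint brush, 150 long, lying on the near left of the table; loose
- paint_tube: bystander: flattened metal paint tube, 95x26x14, lying at the near middle of the table; loose
- sharpener: bystander: small steel pencil sharpener, 26x16x12, near right of the table; loose
Mind the look-alikes: they are no part of the job. What is shaped like the cast but brown or pink is not meant.

How it is judged (in metres and radians):
On the way, in this order (a step that is already met when the one before it is completed fails the run):
1. the cast is lifted out of the mould by the gripper (z of cast in the frame of mould above 0.034 m and contact force between cast and the fingers above 0.2 N and contact force between cast and mould below 0.05 N), for 0.1 s.
2. the cast stands on the pad, relief up, released (horizontal distance between cast and pad below 0.01 m and z of cast in the frame of pad between -0.004 and 0.004 m and angle between cast's own z axis and vertical below 0.1 rad and contact force between cast and the fingers below 0.1 N and linear speed of cast below 0.03 m/s), for 0.3 s.
3. the loupe is lifted off its rest by the gripper, the cast staying on the pad (all of step 2 and height (world z) of loupe above 0.055 m and contact force between loupe and the fingers above 0.3 N and contact force between loupe and rest below 0.1 N), for 0.1 s.
At the end, for the whole second after the job is handed in: The loupe is held by the gripper alone, steady (under 20 mm/s), lens centre within 10 mm horizontally of the cast's centre and 7 mm of the pointer's height, level within 0.12 rad; it touches no other thing; the cast stands released and upright on the pad, centred within 10 mm (all of step 2 and contact force between loupe and the fingers above 0.3 N and contact force between loupe and rest below 0.1 N and horizontal distance between loupe and cast below 0.01 m and z of loupe in the frame of focus_mark between -0.007 and 0.007 m and angle between loupe's own z axis and vertical below 0.12 rad and linear speed of loupe below 0.02 m/s and contact force between loupe and stand below 0.1 N and contact force between loupe and cast below 0.1 N); the arm keeps its last pose, push and grip.
It fails at once if the cast is dropped (falls freely faster than 0.5 m/s) (linear speed of cast above 0.5 m/s and contact force between cast and the fingers below 0.05 N).
It fails at once if the pointer is shifted by more than 5 mm (distance of focus_mark from where it was at the start of the episode above 0.005 m).
It fails at once if another thing on the table is moved by more than 30 mm (distance of any of eraser, tape_roll, brush, paint_tube, sharpener from where it was at the start of the episode above 0.03 m).
It also fails if it takes over 64 s, if anything falls off the work surface, if the arm or the gripper's body presses on something with over 40 N, if the wrist force passes 120 N, or if a joint passes its speed limit or range.

### The arm

A 6-joint arm with a two-finger parallel gripper is mounted at the origin on the work surface. World frame = base frame: x ahead of the robot, y to its left, z up, the work surface at z = 0. Lengths are in mm, angles in rad, forces in N, time in s.
With the tool pointing down it reaches from about 250 to 775 mm from the base axis. Payload 4 kg.
Tool frame: the origin (TCP) lies on the centre line of the jaws, within the pads' length; the fingertips stand ahead of it and the grasp point (between the pads) lies 11 mm behind it (manip.tips_ahead is the z of the fingertips in the tool frame, in mm); z points along the fingers, y is the line along which they close (so a half turn about z gives the same grasp; the last joint's range is limited). The gripper opens to 85 mm and grips with 20 to 120 N. Pads are 22 mm wide; open, the fingers measure 114 mm over their backs; the gripper's body (76 mm by 85 mm) begins 54 mm behind the grasp point. The pads swing forward as they close: fully open they stand 13 mm farther back than shut.
Start: joints at [-1.356, 0.087, 1.371, -0, 1.684, -0.103], TCP at [171.86, -522.476, 239.341] pointing down, gripper open.
Joint ranges: [-3.1, 3.1], [-0.76, 2.03], [0.27, 2.55], [-1.08, 4.22], [0.17, 2.65], [-2.57, 2.57]. Speed limits (rad/s): [2.79, 2.79, 3.14, 3.14, 3.14, 3.14].

### API

Orientations are given as a unit quaternion [w, x, y, z].
In Python, from workcell import manip gives the robot as it stands. The module is installed in compiled form; this text tells all that it offers.
- The arm moves only by the tool apply_moves, never from a script. Its argument "rows" is a list of rows, each a list of 2 entries, a list of its own where there are three numbers: the shift along the world's x, y, z in mm, then the turn about the world's z in degrees. A call has 1 to 12 rows; each row is the pose to reach, as a shift and turn from the pose commanded when the call began; what a row does not reach only later rows make up. A row lasts 1/8 s, in which the tool goes at most 62.5 mm and 10.7 degrees, less where a joint would pass 70% of its speed; a pose out of reach is approached as far as the arm can. A call with a gripper value outside its range is refused whole. "gripper" is the closure, from 0 (fully open) to 1 (shut), set as the call begins (left out, the last holds). The fingers move at their own pace and stop on an object; "squeeze" is the grip in N (left out, the last holds). Time passes only in rows, so rows that repeat a pose let the fingers close. It gives the time, the measured TCP pose, the force, the opening and the grip force at its end, in the units of the state.
- manip.get_state(): the state, without advancing time (a new reading comes with each control period).
- manip.grab_frame(name): name is "side" or "top" or "wrist"; returns a dict with "pixels" (400x640x3 uint8, red, green, blue), "fx", "fy", "cx", "cy" (pixels), "rvec" (rotation vector, rad) and "tvec" (3), from world to camera coordinates, as OpenCV has them. Camera axes: x right, y down, z forward; pixel columns grow to the right and rows downward; lengths in mm; the calibration is good to about 2 mm. A picture is of the moment at which its call begins. There is no depth.
- manip.sign_off(): hands the job in; it is judged then, once.
The state is a dict: "t": time; "joint_pos": joint angles; "joint_velocities": joint speeds; "effort": joint torques, N m; "ee_pos": TCP position; "ee_rot": TCP orientation; "ft_force": force on the tool from outside, world axes, zero at the start; "torque": the same for the moment, N m; "gripper_width": finger opening in mm; "finger_force": force on a finger pad.
Only numpy, scipy, OpenCV 4.12 (cv2) and the standard library are available. Lean on these libraries where they do the work, as an engineer would, in place of code of your own. Each camera call takes 0.05 s, during which the arm holds its last target. There are 200 camera calls.

## Working session

There is one attempt and no reset: what is moved stays moved. The work goes in short steps, Python scripts to look and compute and a tool call to move; the robot and the scene stay as the last step left them, time stands still between calls to the robot, and variables do not carry over. Pictures are saved under pics/ and viewed, at most 10 in all, crops included, and the job is handed in when it is done.

Besides the shell and the picture viewer there is one more tool, called after "Call:" as a command line: name --argument value ..., lists and objects as JSON in quotes. apply_moves: Moves the arm, as the interface text tells. Its arguments: {"type":"object","properties":{"rows":{"type":"array","items":{"type":"array"}},"gripper":{"type":"number"},"squeeze":{"type":"number"}},"required":["rows"]}

```bash
mkdir -p pics; cat > h.py <<'E'
import numpy as np, cv2
from workcell import manip
def grab(n):
    f=manip.grab_frame(n); f['R']=cv2.Rodrigues(np.array(f['rvec'],float))[0]; f['t']=np.array(f['tvec'],float).ravel()
    return f
def save(f,name,crop=None,s=1):
    im=cv2.cvtColor(np.asarray(f['pixels']),cv2.COLOR_RGB2BGR)
    if crop: u0,v0,u1,v1=crop; im=im[v0:v1,u0:u1]
    cv2.imwrite('pics/'+name,cv2.resize(im,None,fx=s,fy=s,interpolation=cv2.INTER_CUBIC))
def ray(f,u,v):
    d=f['R'].T@np.array([(u-f['cx'])/f['fx'],(v-f['cy'])/f['fy'],1]); return -f['R'].T@f['t'],d
def onz(f,u,v,z):
    c,d=ray(f,u,v); return c+d*(z-c[2])/d[2]
def proj(f,p):
    q=f['R']@np.array(p,float)+f['t']; return f['fx']*q[0]/q[2]+f['cx'],f['fy']*q[1]/q[2]+f['cy']
def tri(f,p,g,q):
    c1,d1=ray(f,*p);c2,d2=ray(g,*q); s=np.linalg.lstsq(np.c_[d1,-d2],c2-c1,rcond=None)[0]
    a,b=c1+s[0]*d1,c2+s[1]*d2; return (a+b)/2,np.linalg.norm(a-b)
E
python3 - <<'E'
from h import *
for n in('top','side'):
    f=grab(n); save(f,n+'0.png'); print(n,f['fx'],f['cx'],f['cy'],-f['R'].T@f['t'],f['R'].round(3).tolist())
print(manip.tips_ahead, manip.get_state())
E
```

```text
top 438.35944706261665 316.4899666583128 197.71580011280585 [ 479.9169518    74.42547904 1092.14360311] [[0.013, -0.999, 0.031], [-0.998, -0.015, -0.068], [0.068, -0.03, -0.997]]
side 471.70539506445726 316.3880854248296 197.71442161818436 [284.48265826 717.26989538 755.51101973] [[-0.935, -0.354, -0.018], [-0.232, 0.651, -0.722], [0.268, -0.671, -0.691]]
8.0 {'t': 0.1, 'joint_pos': array([-1.35610485e+00,  8.79086249e-02,  1.37213223e+00,  3.67258646e-05,
        1.68362431e+00, -1.03105508e-01]), 'joint_velocities': array([ 0.00060697, -0.00272936, -0.00231227, -0.00081773,  0.00028214,
        0.00141041]), 'effort': array([ 3.39677783e-03, -3.53013825e+01, -3.14219391e+01, -1.60510949e-04,
        7.96032225e-03,  2.15638877e-06]), 'ee_pos': array([ 171.76954225, -522.02119695,  238.22636026]), 'ee_rot': array([-1.03565991e-03,  9.87401320e-01,  1.58232608e-01, -3.95658407e-05]), 'ft_force': array([ 1.12103939, -1.46716808, -0.32139728]), 'torque': array([ 0.03241631,  0.00207397, -0.01279619]), 'finger_force': 0.0, 'gripper_width': 85.28238181209329}
```

View pics/top0.png

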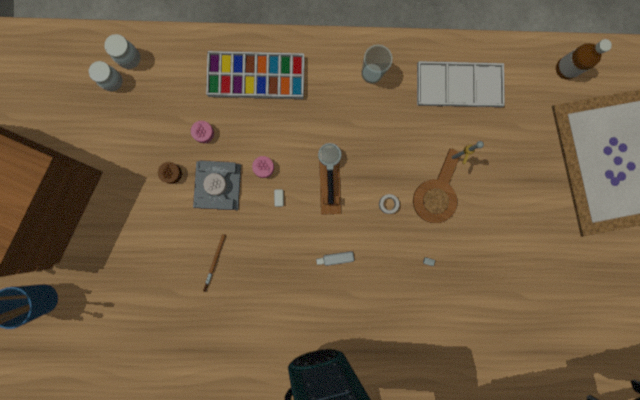

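View pics/side0.png

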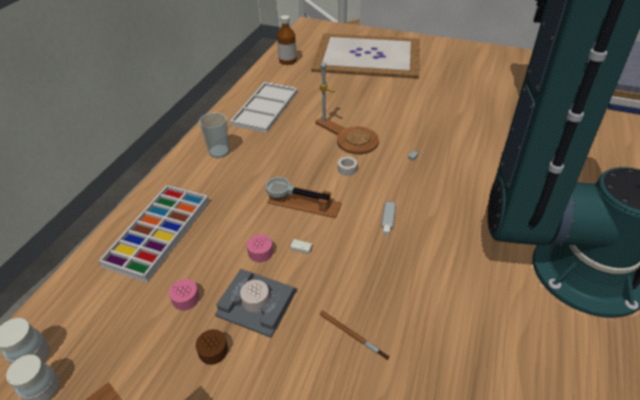

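Top view: the white round block in the grey mould is at (214,184). The look-alikes are pink at (202,132) and (263,167), and brown at (170,173). Only the off-white one fits the description, since it is the one in the mould. The loupe lens is at (330,155), the stand at (435,201) and the brass pointer near (466,153). In the side view the cast is at (255,293), the loupe at (280,188) and the pointer near (330,88).

```bash
cat > m.py <<'E'
from h import *
T=grab('top');S=grab('side')
def mask(f,box,cond):
    u0,v0,u1,v1=box; hsv=cv2.cvtColor(np.asarray(f['pixels']),cv2.COLOR_RGB2HSV).astype(int)
    m=np.zeros(hsv.shape[:2],np.uint8); m[v0:v1,u0:u1]=cond(*[hsv[v0:v1,u0:u1,i] for i in range(3)]); 
    n,l,st,c=cv2.connectedComponentsWithStats(m); k=1+st[1:,4].argmax(); cnt=cv2.findContours((l==k).astype(np.uint8),0,1)[0][0]
    return c[k],st[k],cnt
if __name__=='__main__':
    hs=lambda f,u,v:cv2.cvtColor(np.asarray(f['pixels']),cv2.COLOR_RGB2HSV)[v,u].tolist()
    print('cast',hs(T,214,184),'mould',hs(T,200,200),'foot',hs(T,420,201),'table',hs(T,400,240),'handle',hs(T,331,190),'brass',[hs(T,u,153) for u in range(452,476,3)],'rest',hs(T,325,200))
    a=np.hstack([cv2.resize(np.asarray(f['pixels'])[b[1]:b[1]+75,b[0]:b[0]+100],None,fx=4,fy=4,interpolation=cv2.INTER_CUBIC) for f,b in((T,(165,145)),(T,(400,140)))])
    b=np.hstack([cv2.resize(np.asarray(f['pixels'])[b[1]:b[1]+75,b[0]:b[0]+100],None,fx=4,fy=4,interpolation=cv2.INTER_CUBIC) for f,b in((S,(300,55)),(T,(290,140)))])
    cv2.imwrite('pics/crop1.png',cv2.cvtColor(np.vstack([a,b]),cv2.COLOR_RGB2BGR))
E
python3 m.py
```

```text
cast [22, 29, 133] mould [100, 15, 99] foot [15, 157, 115] table [16, 113, 129] handle [60, 70, 22] brass [[14, 148, 112], [13, 140, 106], [27, 35, 72], [83, 32, 64], [18, 96, 80], [22, 199, 101], [22, 153, 117], [17, 122, 127]] rest [15, 149, 113]
```

View pics/crop1.png

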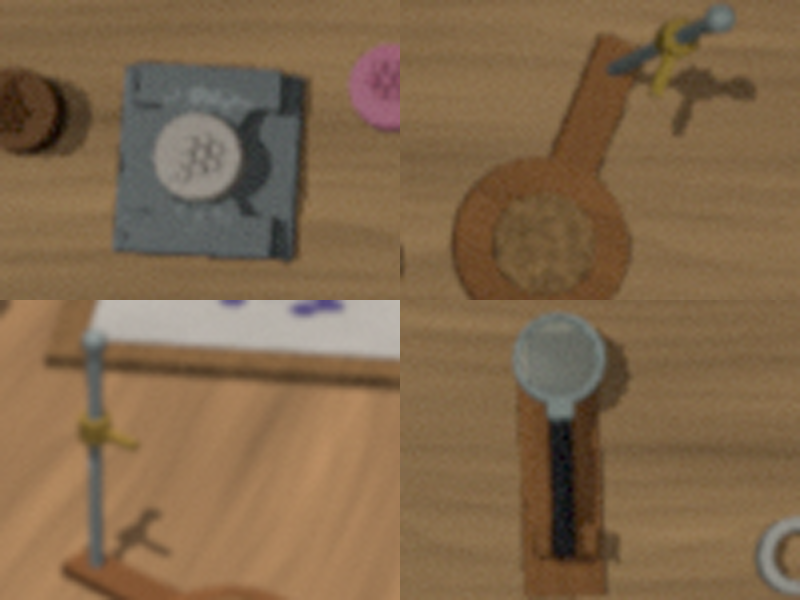

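The crops confirm the off-white cast in the mould: crop (197,156) is top view (214.3,184). The mould's channel runs along image left-right, about world y. The pointer tip is at about (464.5,163) in the top view and (334,90.8) in the side view. The lens centre is at (329.8,154.5).

```bash
cat > m2.py <<'E'
from m import *
np.set_printoptions(precision=1,suppress=True)
r=lambda c:(np.round(cv2.minEnclosingCircle(c)[0],1),round(cv2.minEnclosingCircle(c)[1],1),np.round(cv2.fitEllipse(c)[0],1))
c,st,cn=mask(T,(195,165,235,205),lambda h,s,v:(v>105)&(s<60)&(h<60)); print('cast',c,st,r(cn),onz(T,*c,40))
c2,_,cn2=mask(S,(236,275,275,315),lambda h,s,v:(v>105)&(s<60)&(h<60)); print('side',c2,_,)
c,st,cn=mask(T,(180,150,250,220),lambda h,s,v:(s<60)); print('mould',st,cv2.minAreaRect(cn))
b=cv2.boxPoints(cv2.minAreaRect(cn)); print(np.array([onz(T,*p,10) for p in b]))
c,st,cn=mask(T,(405,140,470,230),lambda h,s,v:(s>128)&(h<20)&(v>60)); print('stand',c,st); 
e=cn[:,0].astype(float); e=e[e[:,1]>190]; el=cv2.fitEllipse(e.astype(np.float32)); print('foot',el,onz(T,*el[0],12), 'diam mm', el[1][0]/438.36*1080)
c,st,cn=mask(T,(318,155,345,210),lambda h,s,v:(v<50)); print('handle',c,st,cv2.minAreaRect(cn)); l=cv2.fitLine(cn,2,0,.01,.01).ravel()
p=onz(T,l[2]+20*l[0],l[3]+20*l[1],42);q=onz(T,l[2]-20*l[0],l[3]-20*l[1],42);print('handle line',p,q,'centre',onz(T,*c,42))
c,st,cn=mask(T,(312,138,348,168),lambda h,s,v:(s<70)&(v>70)); print('lens',c,st,r(cn),onz(T,329.8,154.5,42))
t,e=tri(T,(464.5,163),S,(334,90.8)); print('tip',t,e)
t,e=tri(T,(400+278/4,140+35/4),S,(300+94/4,55+128/4)); print('collar',t,e)
t,e=tri(T,(400+320/4,140+15/4),S,(300+94/4,55+38/4)); print('posttop',t,e)
print(onz(T,400+544/4,140+243/4,18),'pad by eye')
E
python3 m2.py
```

```text
cast [213.5 183.5] [203 173  22  22 382] (array([213.4, 183.6]), 11.2, array([213.5, 183.5])) [582.3 289.6  40. ]
side [253.5 294.1] [239 279  30  33 726]
mould [ 193  161   48   49 2132] ((216.80532836914062, 184.92037963867188), (45.09988021850586, 47.760643005371094), 3.814074993133545)
[[526.  344.6  10. ]
 [643.8 340.6  10. ]
 [638.3 229.9  10. ]
 [520.2 234.8  10. ]]
stand [437.5 193.4] [ 412  148   49   76 1835]
foot ((434.6122131347656, 200.97250366210938), (42.844852447509766, 44.030635833740234), 108.75393676757812) [ 550.2 -252.8   12. ] diam mm 105.55808158433831
handle [330.4 187.4] [328 170   6  35 190] ((330.5, 187.0), (34.0, 5.0), 90.0)
handle line [530.1   8.2  42. ] [626.8  10.7  42. ] centre [577.3   9.4  42. ]
lens [329.4 154.6] [318 143  24  25 459] (array([329., 155.]), 12.6, array([329.4, 154.6])) [657.2  11.7  42. ]
tip [ 630.5 -290.5  115.4] 0.7899154298451679
collar [ 663.9 -303.4  112.9] 0.7467567891497493
posttop [ 662.7 -300.9  178.3] 1.0635850072495725
[ 554.2 -506.2   18. ] pad by eye
```

Call:
apply_moves --rows '[[[410, 810, 0], -20], [[410, 810, 0], -20], [[410, 810, 0], -20], [[410, 810, 0], -20], [[410, 810, 0], -20], [[410, 810, 0], -20], [[410, 810, 0], -20], [[410, 810, 0], -20], [[410, 810, 0], -20], [[410, 810, 0], -20], [[410, 810, 0], -20], [[410, 810, 0], -20]]' --gripper 0 --squeeze 30

```text
t: 1.8
ee_pos: [511.2, 148.8, 239.5]
ee_rot: [0.0, 1.0, -0.015, 0.0]
ft_force: [-0.0, -1.1, 0.1]
gripper_width: 85.8
finger_force: 0.0
```

Call:
apply_moves --rows '[[[70, 139, -60], 0], [[70, 139, -60], 0], [[70, 139, -60], 0], [[70, 139, -60], 0], [[70, 139, -60], 0], [[70, 139, -60], 0]]'

```text
t: 2.55
ee_pos: [580.8, 284.7, 180.9]
ee_rot: [-0.0, 1.0, -0.016, 0.001]
ft_force: [0.1, -1.1, -0.1]
gripper_width: 85.4
finger_force: 0.0
```

```bash
python3 - <<'E'
from m import *
s=manip.get_state(); print(s['ee_pos'],s['ee_rot'])
f=grab('wrist'); save(f,'w1.png'); print(f['fx'],-f['R'].T@f['t'])
print('cast pred',proj(f,(580,288,40)))
print('pad by eye',onz(T,436,200.75,18))
E
```

```text
[580.81501439 284.74183321 180.91314475] [-3.24551740e-04  9.99866135e-01 -1.63236048e-02  1.07089905e-03]
297.1180609679651 [660.07291215 282.08709709 314.93972849]
cast pred (np.float64(310.9398771420559), np.float64(189.70393646806207))
pad by eye [ 550.4432373  -254.47168478   18.        ]
```

View pics/w1.png

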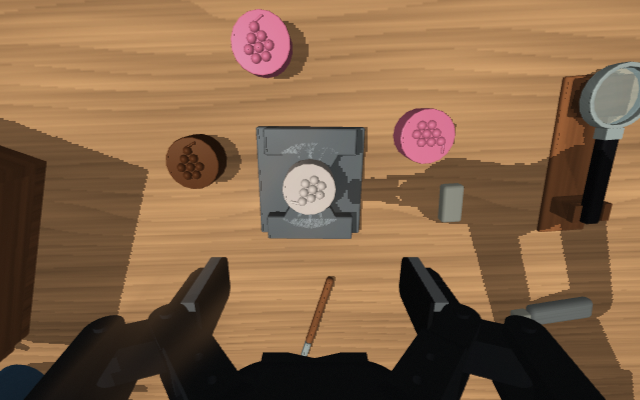

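The wrist view shows the white cast at (309,189) in the mould, with blocks above and below it and the channel open left-right along world y. That agrees with my prediction of (311,190).

```bash
python3 - <<'E'
from m import *
f=grab('wrist')
c,st,cn=mask(f,(270,150,350,230),lambda h,s,v:(v>110)&(s<60)&(h<60)); print(c,st,cv2.minEnclosingCircle(cn),onz(f,*cv2.minEnclosingCircle(cn)[0],40),onz(f,*c,40))
c,st,cn=mask(f,(240,110,380,255),lambda h,s,v:(s<70)&(v>40)); print(st,cv2.minAreaRect(cn))
E
```

```text
[308.66544286 188.78614043] [ 282  164   54   51 2179] ((308.5, 189.0), 27.04173469543457) [580.71200084 290.62847419  40.        ] [580.92033993 290.46150078  40.        ]
[  256   126   109   113 11369] ((310.0, 182.0), (112.0, 108.0), 90.0)
```

Call:
apply_moves --rows '[[[0, 5, -60], 0], [[0, 5, -110], 0], [[0, 5, -140], 0], [[0, 5, -157], 0], [[0, 5, -157], 0], [[0, 5, -157], 0]]'

```text
t: 3.6
ee_pos: [581.9, 291.2, 24.5]
ee_rot: [-0.001, 1.0, -0.016, 0.002]
ft_force: [0.2, -0.2, 0.1]
gripper_width: 85.2
finger_force: 0.0
```

Call:
apply_moves --rows '[[[0, 0, 0], 0], [[0, 0, 0], 0], [[0, 0, 0], 0], [[0, 0, 0], 0], [[0, 0, 0], 0], [[0, 0, 0], 0], [[0, 0, 0], 0], [[0, 0, 0], 0]]' --gripper 1 --squeeze 30

```text
t: 4.6
ee_pos: [581.4, 291.1, 24.0]
ee_rot: [-0.0, 1.0, -0.016, 0.001]
ft_force: [-0.4, -1.3, 5.4]
gripper_width: 50.8
finger_force: 31.9
```

Call:
apply_moves --rows '[[[0, 0, 5], 0], [[0, 0, 15], 0], [[0, 0, 30], 0], [[0, 0, 50], 0], [[0, 0, 80], 0], [[0, 0, 110], 0], [[0, 0, 130], 0], [[0, 0, 130], 0], [[0, 0, 130], 0]]'

```text
t: 5.72
ee_pos: [580.0, 290.4, 151.1]
ee_rot: [0.0, 1.0, -0.016, -0.001]
ft_force: [-0.7, 0.2, -1.3]
gripper_width: 51.0
finger_force: 31.6
```

```bash
python3 - <<'E'
from m import *
s=manip.get_state(); print(s['ee_pos'],s['gripper_width'],s['finger_force'],s['ft_force'])
f=grab('wrist'); save(f,'w2.png')
E
```

```text
[579.65417384 290.32431592 150.21823391] 51.03654383191262 31.616873145103455 [-0.69076017  0.22112162 -1.79898445]
```

View pics/w2.png

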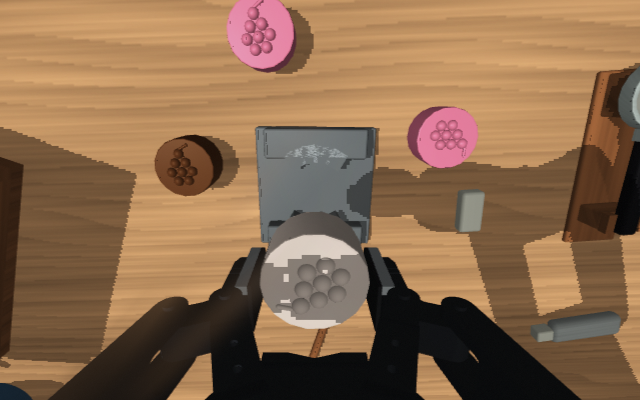

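The cast is held upright with its relief up, top centred near (315,273), and the mould is empty. I'll stop short of the stand to look at the pad and pointer.

Call:
apply_moves --rows '[[[-130, -544, 20], 0], [[-130, -544, 20], 0], [[-130, -544, 20], 0], [[-130, -544, 20], 0], [[-130, -544, 20], 0], [[-130, -544, 20], 0], [[-130, -544, 20], 0], [[-130, -544, 20], 0], [[-130, -544, 20], 0], [[-130, -544, 20], 0], [[-130, -544, 20], 0], [[-130, -544, 20], 0]]'

```text
t: 7.38
ee_pos: [450.8, -252.0, 171.9]
ee_rot: [-0.0, 1.0, -0.015, -0.0]
ft_force: [0.7, -0.1, -1.2]
gripper_width: 50.9
finger_force: 31.8
```

```bash
python3 - <<'E'
from m import *
s=manip.get_state(); print(s['ee_pos'],s['gripper_width'],s['finger_force'],s['joint_velocities'].round(3))
f=grab('wrist'); save(f,'w3.png'); print(proj(f,(551,-254,18)),proj(f,(630,-290,115)))
np.savez('w3.npz',**{k:np.asarray(v) for k,v in f.items()})
E
```

```text
[ 450.9630696  -251.96794257  172.15820045] 51.21001851928386 31.78542137145996 [-0.003 -0.001 -0.003 -0.002  0.002 -0.001]
(np.float64(313.2957754605591), np.float64(77.22601733923159)) (np.float64(379.5311053159295), np.float64(-109.3887351574013))
```

View pics/w3.png

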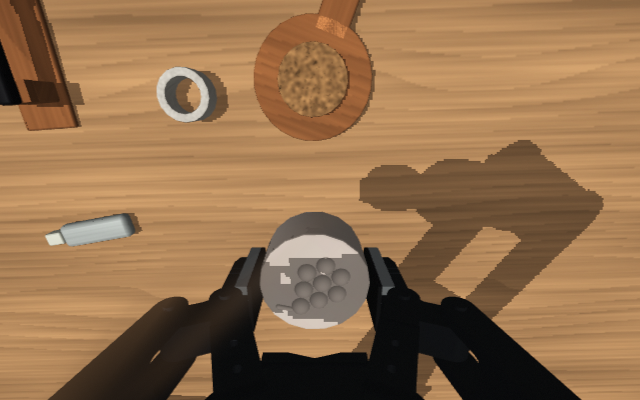

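The pad shows at (313,78), on the prediction of (313,77). The held cast's top ellipse spans (260–370, 234–329).

```bash
python3 - <<'E'
from m import *
f=dict(np.load('w3.npz'))
c,st,cn=mask(f,(200,0,420,160),lambda h,s,v:(s>115)&(h<20)&(v>60))
print(st,cv2.minEnclosingCircle(cn))
z=172.2+15.8
for p in((260,281),(370,281),(315,234),(315,329),(315,281)): print(onz(f,*p,z))
for p in((278,78),(349,78),(313,41),(313,117)): print('pad',onz(f,*p,18))
for p in((254,77),(374,77),(314,13),(314,140)): print('foot',onz(f,*p,12))
E
```

```text
[  200     0   220   160 34563] ((309.5, 79.5), 135.31640625)
[ 452.76332556 -226.98586667  188.        ]
[ 451.28918384 -277.6304803   188.        ]
[ 475.73445427 -252.98235765  188.        ]
[ 424.79257929 -251.53663621  188.        ]
[ 452.02621545 -252.30952201  188.        ]
pad [ 551.2847914  -222.27945675   18.        ]
pad [ 549.41705413 -286.0467533    18.        ]
pad [ 580.07481489 -254.62148679   18.        ]
pad [ 516.60221397 -252.68473312   18.        ]
foot [ 553.20860493 -199.68704772   12.        ]
foot [ 549.98921693 -309.59899563   12.        ]
foot [ 602.64861695 -256.14880853   12.        ]
foot [ 494.63170664 -252.9680897    12.        ]
```

Call:
apply_moves --rows '[[[50, -2, 0], 10], [[99, -2, 0], 20], [[99, -2, 0], 30], [[99, -2, 0], 40], [[99, -2, 0], 50], [[99, -2, 0], 60], [[99, -2, -40], 60], [[99, -2, -80], 60], [[99, -2, -110], 60], [[99, -2, -125], 60], [[99, -2, -130], 60], [[99, -2, -130], 60]]'

```text
t: 9.12
ee_pos: [550.2, -255.6, 43.3]
ee_rot: [0.001, 0.874, 0.486, 0.0]
ft_force: [0.4, 0.5, -0.5]
gripper_width: 51.3
finger_force: 31.8
```

Call:
apply_moves --rows '[[[0, 0, -2], 0], [[0, 0, -4], 0], [[0, 0, -6], 0], [[0, 0, -8], 0], [[0, 0, -8], 0], [[0, 0, -8], 0], [[0, 0, -8], 0]]'

```text
t: 10.0
ee_pos: [549.6, -255.3, 34.4]
ee_rot: [0.0, 0.874, 0.486, 0.0]
ft_force: [-0.3, 0.5, -0.5]
gripper_width: 51.2
finger_force: 31.8
```

Call:
apply_moves --rows '[[[0, 1, -0.5], 0], [[0, 1, -1], 0], [[0, 1, -1.5], 0], [[0, 1, -1.5], 0], [[0, 1, -1.5], 0]]'

```text
t: 10.62
ee_pos: [549.6, -254.3, 32.8]
ee_rot: [0.0, 0.874, 0.486, 0.0]
ft_force: [-0.5, -0.3, -1.0]
gripper_width: 50.9
finger_force: 31.8
```

Call:
apply_moves --rows '[[[0, 0, -0.5], 0], [[0, 0, -1], 0], [[0, 0, -1], 0], [[0, 0, -1], 0]]'

```text
t: 11.12
ee_pos: [549.6, -254.4, 32.0]
ee_rot: [0.0, 0.874, 0.486, 0.0]
ft_force: [0.2, -0.5, 0.2]
gripper_width: 50.9
finger_force: 32.0
```

Call:
apply_moves --rows '[[[0, 0, -0.5], 0], [[0, 0, -1], 0], [[0, 0, -1], 0], [[0, 0, -1], 0]]'

```text
t: 11.62
ee_pos: [549.6, -254.3, 31.9]
ee_rot: [0.0, 0.874, 0.486, 0.0]
ft_force: [-2.3, 1.8, 6.2]
gripper_width: 51.2
finger_force: 32.4
```

Contact with the pad at about 6 N, so I'll release and rise.

Call:
apply_moves --rows '[[[0, 0, 0], 0], [[0, 0, 0], 0], [[0, 0, 0], 0], [[0, 0, 0], 0], [[0, 0, 0], 0], [[0, 0, 0], 0], [[0, 0, 0], 0], [[0, 0, 0], 0]]' --gripper 0

```text
t: 12.62
ee_pos: [549.6, -254.3, 30.9]
ee_rot: [0.0, 0.874, 0.486, 0.0]
ft_force: [-0.2, 0.1, 0.1]
gripper_width: 85.1
finger_force: 0.0
```

Call:
apply_moves --rows '[[[0, 0, 10], 0], [[0, 0, 30], 0], [[0, 0, 60], 0], [[0, 0, 100], 0], [[0, 0, 150], 0], [[-20, 30, 170], -10], [[-60, 60, 170], -20], [[-100, 60, 170], -30], [[-100, 60, 170], -40], [[-100, 60, 170], -50], [[-100, 60, 170], -60], [[-100, 60, 170], -60]]'

```text
t: 14.12
ee_pos: [449.6, -194.4, 201.7]
ee_rot: [0.0, 1.0, -0.015, 0.001]
ft_force: [-0.0, -0.1, 0.7]
gripper_width: 85.2
finger_force: 0.0
```

```bash
python3 - <<'E'
from m import *
s=manip.get_state(); print(s['ee_pos'],s['gripper_width'])
f=grab('wrist'); save(f,'w4.png')
np.savez('w4.npz',**{k:np.asarray(v) for k,v in f.items()})
print(proj(f,(549.5,-254,48)),proj(f,(630,-290,115)))
c,st,cn=mask(T,(415,180,455,220),lambda h,s,v:(v>105)&(s<60)&(h<60)); print('cast top',c,st,onz(T,*c,48))
E
```

```text
[ 449.6165664  -194.34057034  201.38280368] 85.269746669989
(np.float64(377.6068835439261), np.float64(75.55002905785898)) (np.float64(466.46160350207197), np.float64(-82.27484147838084))
cast top [439.66756032 200.30294906] [429 190  22  22 373] [ 549.68577647 -254.20604962   48.        ]
```

View pics/w4.png

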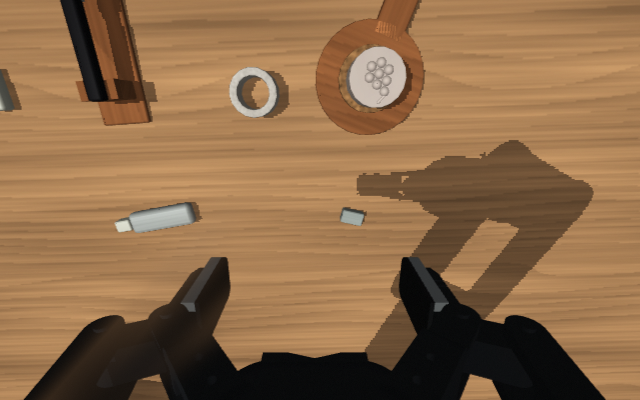

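The cast stands centred on the pad at wrist (377,76), and its top-view position is (549.7,-254.2). Next I'll look at the pointer from closer.

Call:
apply_moves --rows '[[[60, 0, 0], 0], [[120, 0, 0], 0], [[120, 0, 0], 0], [[120, 0, 0], 0], [[120, 0, 0], 0]]'

```text
t: 14.9
ee_pos: [568.7, -194.4, 201.9]
ee_rot: [0.0, 1.0, -0.016, 0.001]
ft_force: [0.2, 0.1, 0.6]
gripper_width: 85.4
finger_force: 0.0
```

```bash
python3 - <<'E'
from m import *
f=grab('wrist'); np.savez('w5.npz',**{k:np.asarray(v) for k,v in f.items()})
u,v=map(int,proj(f,(630,-290,115))); print(u,v)
b=(max(0,u-80),max(0,v-60),min(640,u+80),min(400,v+60)); print(b); save(f,'w5.png',b,4)
E
```

```text
443 123
(363, 63, 523, 183)
```

View pics/w5.png

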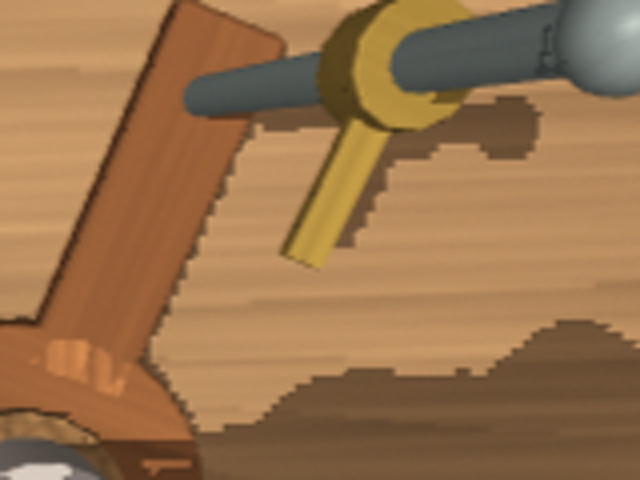

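Pointer tip end (its top face) is at crop (304,257), i.e. wrist pixel (439,127.3).

```bash
python3 - <<'E'
from m import *
f=dict(np.load('w5.npz'))
p=(439,127.3)
print('top+wrist',tri(T,(464.5,163),f,p)); print('side+wrist',tri(S,(334,90.8),f,p)); print('top+side',tri(T,(464.5,163),S,(334,90.8)))
# all three lsq
A=[];b=[]
for g,q in((T,(464.5,163)),(S,(334,90.8)),(f,p)):
    c,d=ray(g,*q); d/=np.linalg.norm(d); P=np.eye(3)-np.outer(d,d); A.append(P);b.append(P@c)
x=np.linalg.lstsq(np.vstack(A),np.hstack(b),rcond=None)[0]; print(x)
c=np.array([549.7,-254.2]); 
for z in (110,112,114,116,118,120):
    print(z,[ (onz(g,*q,z)[:2].round(1),np.linalg.norm(onz(g,*q,z)[:2]-c).round(1)) for g,q in((T,(464.5,163)),(S,(334,90.8)),(f,p))])
s=(363+200/4,63+97/4); print('post base',onz(f,*s,12),np.linalg.norm(onz(f,*s,12)[:2]-c))
E
```

```text
top+wrist (array([ 628.88738973, -284.39196725,  126.33956258]), np.float64(3.687343617717375))
side+wrist (array([ 628.17424845, -285.37423936,  118.84401756]), np.float64(0.3463730811350151))
top+side (array([ 630.53929545, -290.54607204,  115.39943583]), np.float64(0.7899154298451679))
[ 629.11204653 -287.56471994  117.80947589]
110 [(array([ 631.8, -292.4]), np.float64(90.5)), (array([ 633.1, -299.1]), np.float64(94.7)), (array([ 627.2, -289.1]), np.float64(85.0))]
112 [(array([ 631.4, -291.7]), np.float64(89.9)), (array([ 632., -296.]), np.float64(92.3)), (array([ 627.4, -288.3]), np.float64(84.8))]
114 [(array([ 631.1, -291. ]), np.float64(89.3)), (array([ 630.9, -292.8]), np.float64(89.9)), (array([ 627.6, -287.4]), np.float64(84.7))]
116 [(array([ 630.8, -290.2]), np.float64(88.8)), (array([ 629.8, -289.7]), np.float64(87.6)), (array([ 627.8, -286.6]), np.float64(84.5))]
118 [(array([ 630.5, -289.5]), np.float64(88.2)), (array([ 628.8, -286.6]), np.float64(85.4)), (array([ 627.9, -285.8]), np.float64(84.4))]
120 [(array([ 630.2, -288.7]), np.float64(87.6)), (array([ 627.7, -283.4]), np.float64(83.3)), (array([ 628.1, -285. ]), np.float64(84.3))]
post base [ 659.00332447 -298.4839274    12.        ] 117.9333835997932
```

Call:
apply_moves --rows '[[[-60, 204, 0], 3], [[-60, 204, 0], 3], [[-60, 204, 0], 3], [[-60, 204, 0], 3], [[-60, 204, 0], 3], [[-60, 204, 0], 3], [[-60, 204, 0], 3]]'

```text
t: 16.02
ee_pos: [509.9, 8.5, 200.8]
ee_rot: [0.0, 1.0, 0.01, -0.0]
ft_force: [0.0, 0.1, 0.8]
gripper_width: 85.4
finger_force: 0.0
```

```bash
python3 - <<'E'
from m import *
s=manip.get_state(); print(s['ee_pos'],s['ee_rot'])
f=grab('wrist'); save(f,'w6.png'); np.savez('w6.npz',**{k:np.asarray(v) for k,v in f.items()})
print('pred lens',proj(f,(657,11.7,42)),'mid',proj(f,(582,10,42)))
E
```

```text
[509.82733916   8.61351686 200.69984232] [ 1.09791557e-04  9.99953326e-01  9.66004175e-03 -1.31609968e-04]
pred lens (np.float64(313.9864000648504), np.float64(18.550435199626634)) mid (np.float64(314.29100410882785), np.float64(109.53479165585638))
```

View pics/w6.png

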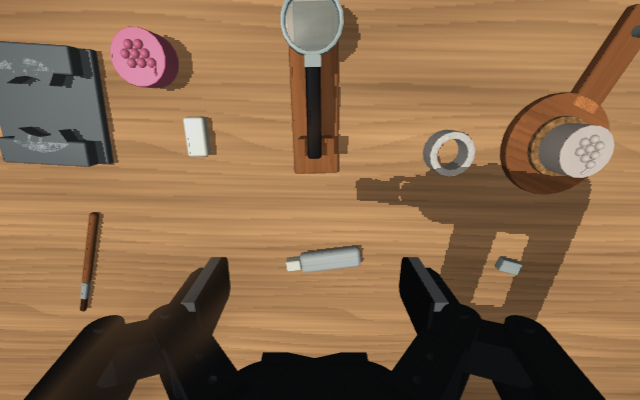

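The loupe is centred: lens at (313,20) and handle from (314,62) to (314,158), so its middle is at (314,110), as predicted. Going down to grasp it.

Call:
apply_moves --rows '[[[50, 1.5, -30], 0], [[72, 1.5, -80], 0], [[72, 1.5, -120], 0], [[72, 1.5, -150], 0], [[72, 1.5, -170], 0], [[72, 1.5, -175], 0], [[72, 1.5, -175], 0], [[72, 1.5, -175], 0]]'

```text
t: 17.18
ee_pos: [582.6, 11.0, 27.3]
ee_rot: [0.0, 1.0, 0.01, 0.001]
ft_force: [0.1, -0.4, 0.8]
gripper_width: 85.5
finger_force: 0.0
```

Call:
apply_moves --rows '[[[0, 0, 0], 0], [[0, 0, 0], 0], [[0, 0, 0], 0], [[0, 0, 0], 0], [[0, 0, 0], 0], [[0, 0, 0], 0], [[0, 0, 0], 0], [[0, 0, 0], 0], [[0, 0, 0], 0], [[0, 0, 0], 0]]' --gripper 1 --squeeze 60

```text
t: 18.42
ee_pos: [581.7, 11.2, 26.0]
ee_rot: [0.0, 1.0, 0.011, 0.0]
ft_force: [-0.9, 0.2, 2.5]
gripper_width: 13.1
finger_force: 58.8
```

Call:
apply_moves --rows '[[[0, 0, 4], 0], [[0, 0, 12], 0], [[0, 0, 25], 0], [[0, 0, 45], 0], [[0, 0, 70], 0], [[0, 0, 95], 0], [[0, 0, 110], 0], [[0, 0, 110], 0], [[-50, 0, 110], 0], [[-108, 0, 110], 0], [[-108, 0, 110], 0], [[-108, 0, 110], 0]]'

```text
t: 19.92
ee_pos: [473.7, 11.2, 135.5]
ee_rot: [0.0, 1.0, 0.011, 0.0]
ft_force: [-0.1, -0.3, -1.2]
gripper_width: 12.6
finger_force: 58.4
```

Call:
apply_moves --rows '[[[0, -50, 0], 0], [[0, -100, 0], 0], [[0, -150, 0], 0], [[0, -200, 0], 0], [[0, -235, 0], 0], [[0, -255, 0], 0], [[0, -265, 0], 0], [[0, -265, 0], 0], [[0, -265, 0], 0], [[0, -265, 0], 0]]'

```text
t: 21.18
ee_pos: [473.7, -252.8, 136.0]
ee_rot: [-0.0, 1.0, 0.011, 0.0]
ft_force: [0.7, -0.2, -1.0]
gripper_width: 12.7
finger_force: 58.6
```

```bash
python3 - <<'E'
from m import *
s=manip.get_state(); print(s['ee_pos'],s['gripper_width'],s['finger_force'])
f=grab('wrist'); np.savez('w7.npz',**{k:np.asarray(v) for k,v in f.items()})
a=np.vstack([cv2.resize(np.asarray(f['pixels'])[100:400,120:520],None,fx=1,fy=1),cv2.resize(np.asarray(S['pixels'])[55:180,285:452],(400,300),interpolation=cv2.INTER_CUBIC)])
b=cv2.resize(np.asarray(T['pixels'])[130:230,400:467],(400,600),interpolation=cv2.INTER_CUBIC)
cv2.imwrite('pics/f1.png',cv2.cvtColor(np.hstack([a,b]),cv2.COLOR_RGB2BGR))
E
```

```text
[ 473.66242833 -253.09547607  135.98037709] 13.036735877623205 58.64639639854431
```

View pics/f1.png

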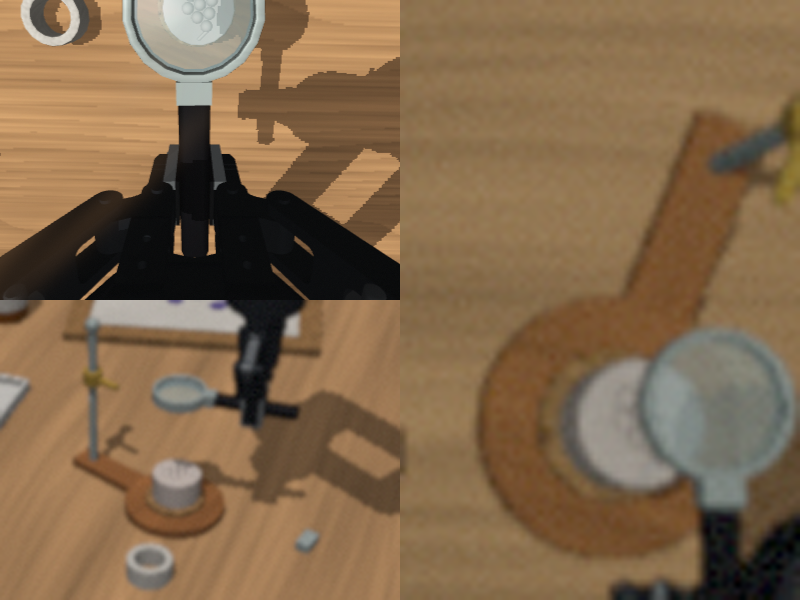

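Lens centre: top (453.3,197.5), side (360.2,93.7), wrist u≈314. The loupe looks level and the cast is undisturbed on the pad. I'll triangulate the lens and check its tilt.

```bash
cat > l.py <<'E'
from m import *
w=grab('wrist')
s=manip.get_state(); print(s['ee_pos'])
z=s['ee_pos'][2]+10
print('pred lens', s['ee_pos']+[75.3,-.2,10], proj(T,s['ee_pos']+[75.3,-.2,10]), proj(S,s['ee_pos']+[75.3,-.2,10]),proj(w,s['ee_pos']+[75.3,-.2,10]))
pt=proj(T,s['ee_pos']+[75.3,0,10]);ps=proj(S,s['ee_pos']+[75.3,0,10])
out=[]
for n,f,p,r in(('T',T,pt,(22,22)),('S',S,ps,(22,16))):
    b=[int(p[0]-r[0]),int(p[1]-r[1]),int(p[0]+r[0]),int(p[1]+r[1])]
    c,st,cn=mask(f,b,lambda h,s_,v:(h>35)&(h<130)&(v>70)&(s_>12)&(s_<110)); e=cv2.fitEllipse(cv2.convexHull(cn)); print(n,st,e); out.append(e[0])
print('tri',tri(T,out[0],S,out[1]))
hs=cv2.cvtColor(np.asarray(w['pixels']),cv2.COLOR_RGB2HSV)
for u in (313,):
    print('handle edge pts',[onz(w,*q,z+6) for q in((314,182),(314,206))])
x=[(u,127) for u in (120+124,120+265)]
print('rim',onz(w,244,115,z+6),onz(w,385,115,z+6))
E
python3 l.py
```

```text
[ 473.60266495 -253.61486279  135.93356534]
pred lens [ 548.90266495 -253.81486279  145.93356534] (np.float64(453.44670488450504), np.float64(197.8809591053717)) (np.float64(360.7653974231238), np.float64(93.06893412918392)) (np.float64(319.3109684248341), np.float64(112.69749493472851))
T [440 185  26  30 348] ((452.8699645996094, 199.04290771484375), (24.80832862854004, 29.30322265625), 172.27590942382812)
S [350  88  25  10  79] ((362.39422607421875, 92.5794906616211), (9.447291374206543, 25.030353546142578), 98.94877624511719)
tri (array([ 545.24307966, -251.62310343,  149.26818223]), np.float64(1.7942009626016142))
handle edge pts [array([ 521.80512212, -252.26182046,  151.93356534]), array([ 511.36991688, -252.48177821,  151.93356534])]
rim [ 547.65455159 -224.9813907   151.93356534] [ 548.79829716 -278.81169594  151.93356534]
```

Call:
apply_moves --rows '[[[1, -1, -8], 0], [[1, -1, -16], 0], [[1, -1, -23], 0], [[1, -1, -28], 0], [[1, -1, -28], 0], [[1, -1, -28], 0], [[1, -1, -28], 0], [[1, -1, -28], 0]]'

```text
t: 22.48
ee_pos: [474.7, -254.9, 108.2]
ee_rot: [0.0, 1.0, 0.011, 0.0]
ft_force: [-0.1, 0.4, -1.4]
gripper_width: 12.4
finger_force: 58.6
```

```bash
python3 - <<'E'
from m import *
s=manip.get_state(); p=s['ee_pos']; print(p,s['gripper_width'],s['finger_force'])
f=grab('wrist')
pp=lambda g,q:np.round(proj(g,q),1)
print('T lens',pp(T,p+[75.3,0,10]),'S lens',pp(S,p+[75.3,0,10]),'tail S',pp(S,p+[-45,0,10]),'W lens',pp(f,p+[75.3,0,16]))
a=cv2.resize(np.asarray(S['pixels'])[60:160,305:438],(798,600),interpolation=cv2.INTER_CUBIC)
cv2.imwrite('pics/f2.png',cv2.cvtColor(a,cv2.COLOR_RGB2BGR))
E
```

```text
[ 474.67423556 -254.86666959  108.05188005] 12.851173962422912 58.64712953567505
T lens [449.7 198.2] S lens [359.9 102.7] tail S [408.1 111.6] W lens [318.7 113.1]
```

View pics/f2.png

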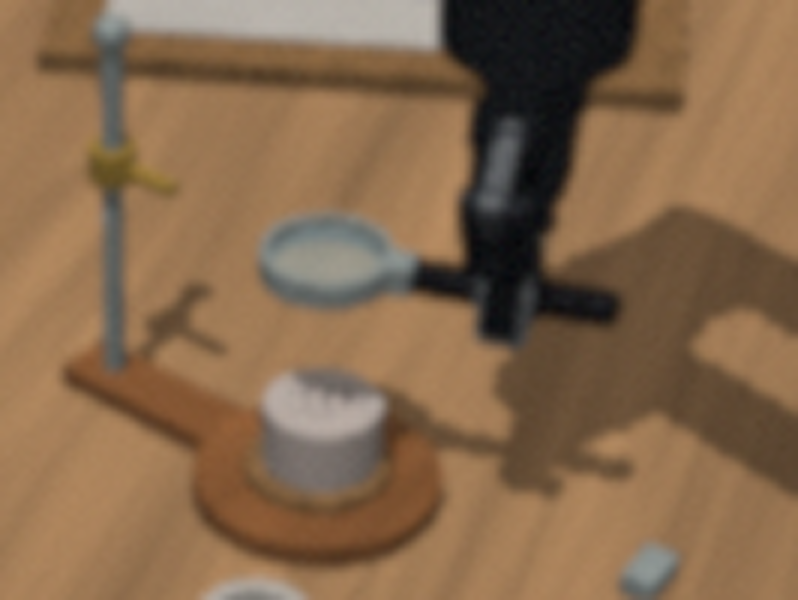

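Side view: lens centre at (359.7,103.0), against a predicted (359.9,102.7). The handle tail agrees within 1 px, so the loupe is level, and the lens at about 118 matches the pointer at 117–118. The cast is upright on the pad. I'll let it settle and hand in.

Call:
apply_moves --rows '[[[0, 0.5, -0.5], 0], [[0, 0.5, -0.5], 0], [[0, 0.5, -0.5], 0], [[0, 0.5, -0.5], 0], [[0, 0.5, -0.5], 0], [[0, 0.5, -0.5], 0]]'

```text
t: 23.38
ee_pos: [474.6, -254.3, 107.4]
ee_rot: [0.0, 1.0, 0.011, 0.0]
ft_force: [1.1, 0.6, -0.8]
gripper_width: 12.9
finger_force: 58.6
```

```bash
python3 -c "
from workcell import manip
print(manip.sign_off())"
```

```text
the job is handed in; nothing more can be done
None
```

The job is handed in, with no verdict returned: by my measurements the cast stands relief up in the middle of the pad, and the loupe is held level over it at about 117 mm, the pointer's height within a millimetre or two.

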